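# Clamp a tube block in a block shaker with its guarded knob

## Robot

A 6-joint arm with a two-finger parallel gripper is mounted at the origin on the work surface. World frame = base frame: x ahead of the robot, y to its left, z up, the work surface at z = 0. Lengths are in m, angles in rad, forces in N, time in s.
With the tool pointing down it reaches from about 0.25 to 0.775 m from the base axis. Payload 4 kg.
Tool frame: the origin (TCP) lies midway between the tips of the shut fingers; the grasp point (between the pads) lies 19 mm behind it; z points along the fingers, y is the direction in which the jaws open and shut (so a half turn about z gives the same grasp; the last joint's range is limited). The gripper opens to 94 mm and grips with 3 to 60 N. Pads are 16 mm wide; open, the fingers measure 119 mm over their backs; the gripper's body (75 mm by 177 mm) begins 78 mm behind the grasp point.
Start: joints at [-1.381, 0.087, 1.371, -0, 1.684, -0.103], TCP at [0.159, -0.527, 0.206] pointing down, gripper open.
Joint ranges: [-3.1, 3.1], [-0.76, 2.03], [0.27, 2.55], [-1.08, 4.22], [0.17, 2.65], [-2.57, 2.57]. Speed limits (rad/s): [2.79, 2.79, 3.14, 3.14, 3.14, 3.14].

## Interface

Orientations are given as a unit quaternion [x, y, z, w].
In Python, from cell import bot gives the robot as it stands. The module is installed in compiled form; this text tells all that it offers.
- The arm moves only by the shell command python3 -m crank 'ROWS'. ROWS is JSON, a list of rows, each a list of 3 entries, a list of its own where there are three numbers: the shift along the tool's x, y, z in cm, then the turn, a rotation vector about the tool's x, y, z in rad, then the finger opening in cm, from 0 to 9.4. In form: [[[dx, dy, dz], [ax, ay, az], fingers], ...]. A call has exactly 5 rows; each row shifts and turns the pose as measured when the row begins, along the tool's axes as they then stand; what a row does not reach is not made up. A row lasts 1/10 s, in which the tool goes at most 50 mm and 8.59 degrees, less where a joint would pass 70% of its speed; a pose out of reach is approached as far as the arm can. A call with a gripper value outside its range is refused whole. The fingers move at their own pace and stop on an object; the grip force is fixed at half the most. Time passes only in rows, so rows that do not move let the fingers close, or fill a call up. It gives the time, the measured TCP pose, the force and the opening at its end, in the units of the state.
- bot.get_obs(): the state, without advancing time (a new reading comes with each control period).
- bot.read_camera(name): name is "scene" or "top" or "wrist"; returns the picture (384x512x3 uint8, red, green, blue); there is no depth.
- bot.calibration(name): a dict with "fov_y" (degrees; the focal length in pixels is half the picture's height over the tangent of half this angle, whatever the lens; pixels are square), "cx", "cy" (the principal point, pixels), "pose" (4x4, takes a point from camera to world coordinates). Camera axes: x right, y down, z forward; pixel columns grow to the right and rows downward; lengths in m; the calibration is good to about 2 mm. A picture is of the moment at which its call begins: read the wrist's pose just before it. calibration takes no time and is no camera call; for the wrist camera it gives the pose at the moment of the call.
- bot.finish_job(): hands the job in, once; it reports no verdict.
The state is a dict: "time_s": time; "joint_positions": joint angles; "qd": joint speeds; "joint_efforts": joint torques, N m; "position": TCP position; "tool_rot": TCP orientation; "wrist_force": force on the tool from outside, world axes, zero at the start; "torque": the same for the moment, N m; "opening": finger opening in m.
Only numpy, scipy, OpenCV 4.12 (cv2) and the standard library are available. Lean on these libraries where they do the work, as an engineer would, in place of code of your own. Each camera call takes 0.05 s, during which the arm holds its last target. There are 200 camera calls.

## Task

Load the metal tube block into the bay of the shaker, slid fully home against the blue end stop, and let it go. Then reach into the round recess and turn the guarded blue knob clockwise until the sprung clamp pad holds the block firmly, with the pad's plunger pushed about halfway into its travel; never bottom the plunger out, move the clamp only by its knob, do not lean on the recess wall, and leave the other things on the bench where they are.

Things in the scene. Friction and masses are not known exactly. Their poses are not given: they have to be found in the camera images.
- block: Loose aluminium tube block, 56 (x) x 90 (y) x 50 (z) mm, about 0.45 kg; eight coloured tube caps stand 5 mm out of its top (they meet nothing). Origin at the centre of its underside; z up, y along its length. It may go in either way round. Grip it across its 56 mm width at mid length, 35 to 45 mm above its underside, so that the fingers clear the bay's rails.
- shaker: Fixed white base, 170 (x) x 340 (y) x 40 (z) mm; origin at the centre of its underside, z up, front -x. On its flat top (z = 40 mm) stand, along its y: the grey guard block with the round recess (y -170 to -50 mm), the clamp (y -40 to about +40 mm) and the loading bay (y 45 to 135 mm).
- bay (a point): Point on the bay's floor, with the shaker's axes: the block's origin lies here when it is home, its length along y. Two steel side rails, 12 mm high, 8 mm thick, stand 61 mm apart inside. The clamp pad waits 7 to 24 mm from the home block's -y end.
- stop (a point): Middle of the face of the blue end stop that closes the bay at its +y end, 45 mm beyond the bay point and 15 mm above the bay's floor; the stop is 80 mm wide, 30 mm high. It is rigid.
- guard: Fixed grey block 170 x 120 x 52 mm on the shaker's top, with a round through hole of 90 mm diameter about the knob: the recess. Origin on the knob's axis at the recess's floor (the shaker's top); its upper rim is 52 mm above that, 8 mm above the knob's top.
- knob_grip (a point): Where to pinch the blue knob: on its upright axis, 34 mm above the recess floor, 10 mm below its top. A bar 44 mm long (this point's x) and 14 mm thick (its y: close the fingers along y), 38 mm tall, on a 6 mm disc of 44 mm diameter. 38 mm are free on each side to the recess wall: go in with the fingers about 30 mm open. White mark at the bar's -x end.
- knob (a joint): Knob angle, rad, 0 to 2.4, growing clockwise seen from above. Starts at 0 to 0.15 and stays where it is left: steady friction about 0.32 N m. 1 rad drives the clamp jaw 16 mm towards +y of the shaker. The turn needed is 0.8 to 2 rad. Once the pad touches the block, the moment rises by 0.016 N m per newton of clamp force, 0.38 N m per rad.
- clamp: Fixed slideway of the clamp, on the shaker's top between guard and bay; origin at its back end, at the height of the shaker's top; it does not move with the jaw. It carries the aluminium jaw (50 mm wide, top about 40 mm above the shaker's top), and on that the black rubber pad (34 x 22 mm, 8 mm thick) on its orange plunger, facing the bay.
- pad_line (a point): Fixed point on the clamp's centre line, at the pad's height (25 mm above the bay's floor), where the home block's end face is. The pad's orange plunger is sprung: 1.5 N per mm, travel 13 mm, 15 mm long when free. Halfway is 10 N, 0.41 rad beyond first touch. How far the jaw stands forward differs by up to 14 mm between starts and is not measured: feel, or look.
- bottle_a: bystander: glass bottle with blue cap, 70 mm diameter, 150 mm tall; origin under its centre
- bottle_b: bystander: amber jar with blue cap, 56 mm diameter, 110 mm tall; origin under its centre
- green_rack: bystander: green plastic tube rack, 60 x 100 x 32 mm; not the block wanted; origin under its centre
- tip_box: bystander: blue tip box, 85 x 125 x 50 mm; origin under its centre
- pipette: bystander: blue and white pipette lying along y, 225 mm long, 30 mm wide, 24 mm high; origin under about its middle
- beaker: bystander: glass beaker, 70 mm diameter, 85 mm tall; origin under its centre
- mouse: bystander: black computer mouse, 100 x 60 x 30 mm; origin under its centre

How it is judged:
On the way, in this order (a step that is already met when the one before it is completed fails the run):
1. the block lies in the bay, fully home against the end stop, and is let go (x of block in the frame of bay between -0.004 and 0.004 m and y of block in the frame of bay between -0.0025 and 0.0025 m and z of block in the frame of bay between -0.003 and 0.003 m and angle between block's own z axis and vertical below 0.06 rad and angle between the y axis of block and the y axis of shaker, either way round below 0.08 rad and contact force between the fingers and block below 0.1 N), for 0.2 s.
2. the knob has been turned until the pad presses on the block with 6.5 to 13 N (x of block in the frame of bay between -0.004 and 0.004 m and y of block in the frame of bay between -0.0025 and 0.0025 m and z of block in the frame of bay between -0.003 and 0.003 m and angle between block's own z axis and vertical below 0.06 rad and angle between the y axis of block and the y axis of shaker, either way round below 0.08 rad and contact force between clamp and block between 6.5 and 13 N and value of joint knob above 0.35 rad), for 0.3 s.
At the end, for the whole second after the job is handed in: The block lies flat in the bay, within 2.5 mm of home along it (against the end stop) and 4 mm across it, square to it, at rest and let go; the clamp, driven by its knob, presses on it with 6.5 to 13 N (plunger 4.3 to 8.7 of its 13 mm pushed in); the knob is still (all of step 2 and contact force between the fingers and block below 0.1 N and velocity of joint knob between -0.05 and 0.05 rad/s and linear speed of block below 0.01 m/s); the robot touches nothing.
It fails at once if the clamp pressed the block with more than 18.5 N (plunger bottomed out) (contact force between clamp and block above 18.5 N).
It fails at once if the hand leaned on the recess wall with more than 15 N (contact force between any of the fingers, the arm and guard above 15 N).
It fails at once if the clamp's jaw or pad was pushed by the hand with more than 6 N (contact force between any of the fingers, the arm and clamp above 6 N).
It fails at once if another thing on the bench was moved by more than 20 mm (distance of any of bottle_a, bottle_b, green_rack, tip_box, pipette, beaker, mouse from where it was at the start of the episode above 0.02 m).
It also fails if it takes over 67 s, if anything falls off the work surface, if the arm or the gripper's body presses on something with over 40 N, if the wrist force passes 120 N, or if a joint passes its speed limit or range.

## Working session

There is one attempt and no reset: what is moved stays moved. The work goes in short steps, Python scripts to look and compute and a shell command to move; the robot and the scene stay as the last step left them, time stands still between calls to the robot, and variables do not carry over. Pictures are saved under pics/ and viewed, about 8 in all and at most 12, crops included, and the job is handed in when it is done.

```bash
mkdir -p pics
cat > h.py <<'E'
from cell import bot
import numpy as np, cv2
from scipy.spatial.transform import Rotation as R
def K(n):
    c=bot.calibration(n); f=192/np.tan(np.radians(c['fov_y'])/2); return f,c['cx'],c['cy'],np.array(c['pose'])
def ray(n,u,v,z,cal=None):
    f,cx,cy,T=cal or K(n); d=T[:3,:3]@[(u-cx)/f,(v-cy)/f,1]; o=T[:3,3]; return o+d*(z-o[2])/d[2]
def proj(n,p,cal=None):
    f,cx,cy,T=cal or K(n); q=T[:3,:3].T@(np.array(p)-T[:3,3]); return q[:2]/q[2]*f+[cx,cy]
def save(n,name,crop=None,s=1):
    im=bot.read_camera(n)[:,:,::-1]; cv2.imwrite('pics/raw_'+name+'.png',im)
    if crop: im=im[crop[1]:crop[3],crop[0]:crop[2]]
    cv2.imwrite('pics/'+name+'.png',cv2.resize(im,None,fx=s,fy=s,interpolation=cv2.INTER_CUBIC))
E
python3 - <<'E'
from h import *
np.set_printoptions(precision=4,suppress=True)
o=bot.get_obs(); print(o)
for n in('scene','top','wrist'): print(n,K(n),bot.calibration(n))
save('top','top',s=1.5); save('scene','scene',s=1.5)
E
```

```text
{'time_s': 0.0, 'joint_positions': array([-1.3811,  0.0879,  1.3722, -0.    ,  1.6836, -0.1031]), 'qd': array([-0.0024,  0.0008, -0.0003,  0.0007, -0.0002,  0.0018]), 'joint_efforts': array([ -0.0018, -34.0184, -30.2433,   0.0717,   0.0333,  -0.0002]), 'position': array([ 0.1586, -0.5261,  0.2043]), 'tool_rot': array([ 0.9893,  0.1459, -0.0001, -0.0011]), 'wrist_force': array([ 1.0713, -1.0824,  0.1493]), 'torque': array([ 0.0177, -0.0059,  0.0076]), 'opening': 0.09393586075560702}
scene (np.float64(354.37484067962663), 249.7979249274324, 185.20229452471472, array([[ 0.4903,  0.6531, -0.5772,  1.2985],
       [ 0.8715, -0.3753,  0.3156, -0.3584],
       [-0.0105, -0.6577, -0.7532,  0.9873],
       [ 0.    ,  0.    ,  0.    ,  1.    ]])) {'fov_y': 56.89759735293111, 'cx': 249.7979249274324, 'cy': 185.20229452471472, 'pose': array([[ 0.4903,  0.6531, -0.5772,  1.2985],
       [ 0.8715, -0.3753,  0.3156, -0.3584],
       [-0.0105, -0.6577, -0.7532,  0.9873],
       [ 0.    ,  0.    ,  0.    ,  1.    ]])}
top (np.float64(362.6433426316314), 258.7496311027166, 190.52444700308382, array([[
[... 274 characters left out ...]
137, -0.9984,  0.055 ,  0.5128],
       [-0.9998, -0.0129,  0.0155,  0.0012],
       [-0.0148, -0.0552, -0.9984,  1.1953],
       [ 0.    ,  0.    ,  0.    ,  1.    ]])}
wrist (np.float64(340.5238832917256), 255.57701479196854, 189.75689050236463, array([[ 0.2883, -0.9228, -0.2557,  0.2326],
       [-0.9575, -0.2787, -0.0737, -0.5031],
       [-0.0033,  0.2661, -0.9639,  0.3846],
       [ 0.    ,  0.    ,  0.    ,  1.    ]])) {'fov_y': 58.83183380534222, 'cx': 255.57701479196854, 'cy': 189.75689050236463, 'pose': array([[ 0.2883, -0.9228, -0.2557,  0.2326],
       [-0.9575, -0.2787, -0.0737, -0.5031],
       [-0.0033,  0.2661, -0.9639,  0.3846],
       [ 0.    ,  0.    ,  0.    ,  1.    ]])}
```

View pics/top.png

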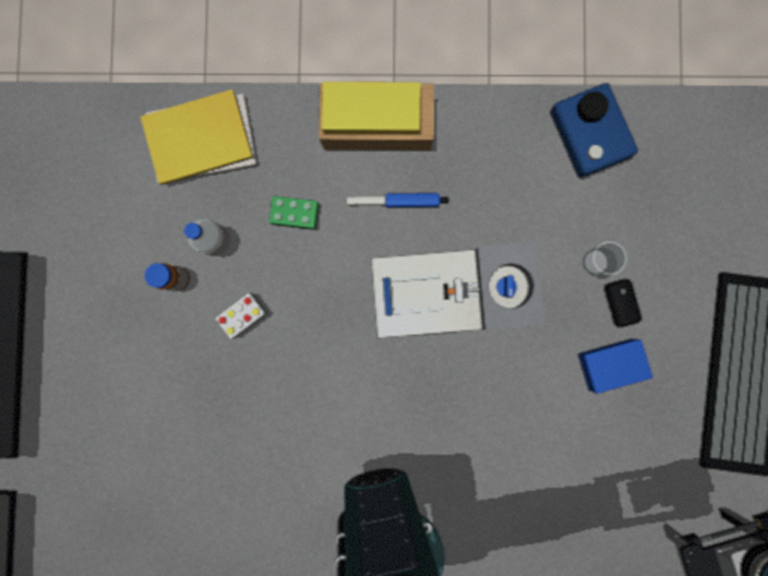

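View pics/scene.png

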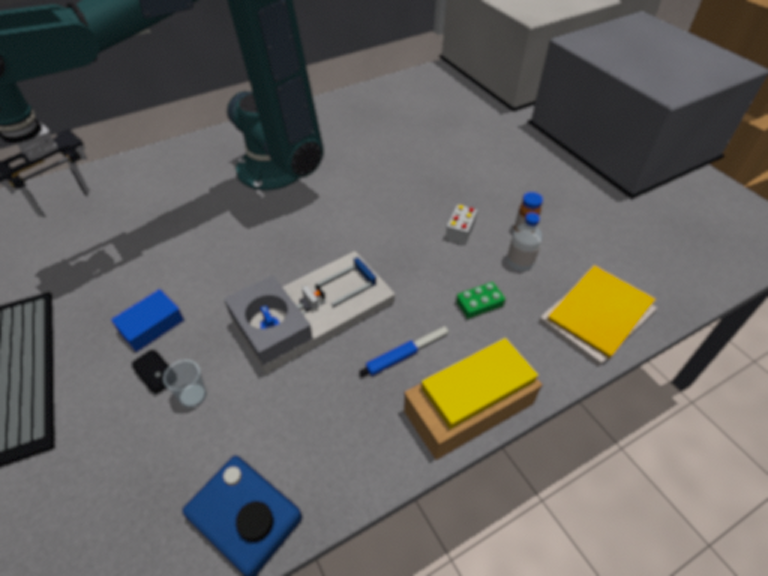

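The top picture shows the block, with its coloured caps, at about (240,315) of the 1.5x view and its long axis running up-right. The shaker covers (373–545, 245–337), with its stop at (387,297) and its knob at (507,287).

Run:
```python
from h import *
np.set_printoptions(precision=4,suppress=True)
c=[ray('top',u/1.5,v/1.5,.05) for u,v in((250,293),(266,314),(233,338),(216,319))]
print(np.array(c),np.mean(c,0)); d=c[0]-c[3];e=c[1]-c[2];print(np.linalg.norm(d),np.linalg.norm(e),np.degrees(np.arctan2(*(d+e)[1::-1])))
for u,v,z in((384,279,.07),(389,316,.07),(507,287,.084),(373,258,.04),(472,250,.04),(481,330,.04),(379,337,.04)): print(u,v,ray('top',u/1.5,v/1.5,z))
```

```text
[[0.5569 0.311  0.05  ]
 [0.513  0.2759 0.05  ]
 [0.4616 0.3443 0.05  ]
 [0.501  0.3816 0.05  ]] [0.5081 0.3282 0.05  ]
0.08999150682259946 0.0856037503262773 -52.325361705366205
384 279 [0.5888 0.0275 0.07  ]
389 316 [0.5124 0.0161 0.07  ]
507 287 [ 0.5747 -0.224   0.084 ]
373 258 [0.6355 0.0523 0.04  ]
472 250 [ 0.6552 -0.1584  0.04  ]
481 330 [ 0.4855 -0.1783  0.04  ]
379 337 [0.4677 0.037  0.04  ]
```

```bash
R='[[4.4,0.05,-0.2],[0,0,-0.078],9.4]'; python3 -m crank '[[[4.4,0.05,-0.5],[0,0,-0.08],9.4],[[4.4,0.05,-0.5],[0,0,-0.08],9.4],[[4.4,0.05,-0.5],[0,0,-0.08],9.4],[[4.4,0.05,-0.5],[0,0,-0.08],9.4],[[4.4,0.05,-0.5],[0,0,-0.08],9.4]]'
cat >> h.py <<'E'
def plan(x,y,z,yaw,n):
    o=bot.get_obs(); p=np.array(o['position']); r=R.from_quat(o['tool_rot']); a=np.radians(yaw)
    g=R.from_matrix(np.array([[np.cos(a),np.sin(a),0],[np.sin(a),-np.cos(a),0],[0,0,-1.]]))
    v=(r.inv()*g).as_rotvec(); step=R.from_rotvec(v/n); d=(np.array([x,y,z])-p)/n
    print('pos',p.round(4),'yaw',np.degrees(np.arctan2(*r.as_matrix()[1::-1,0])).round(2),'F',np.round(o['wrist_force'],1),'M',np.round(o['torque'],2),'open',round(o['opening'],4),'t',o['time_s'])
    print('rotvec total',v.round(4),'/row',(v/n).round(4))
    for i in range(n): print((r.inv().apply(d)*100).round(2)); r=r*step
E
python3 - <<'E'
from h import *
plan(.45,.30,.25,128,18)
for u,v in ((213,240),(178,278)): print(ray('top',u/1.5,v/1.5,.0))
E
```

```text
time_s: 0.6
position: [0.3564, -0.4317, 0.2246]
tool_rot: [0.94, 0.34, -0.001, -0.005]
wrist_force: [-0.4, -1.2, -1.5]
opening: 0.0944
pos [ 0.3564 -0.4317  0.2246] yaw 39.81 F [-0.4 -1.2 -1.5] M [-0.05 -0.06 -0.01] open 0.0944 t 0.6
rotvec total [-0.0074 -0.0093 -1.5392] /row [-0.0004 -0.0005 -0.0855]
[ 3.   -2.79 -0.11]
[ 3.23 -2.52 -0.11]
[ 3.43 -2.24 -0.11]
[ 3.61 -1.94 -0.12]
[ 3.76 -1.62 -0.12]
[ 3.89 -1.29 -0.12]
[ 3.98 -0.96 -0.12]
[ 4.05 -0.61 -0.13]
[ 4.09 -0.27 -0.13]
[ 4.1   0.08 -0.13]
[ 4.08  0.43 -0.13]
[ 4.02  0.78 -0.13]
[ 3.94  1.12 -0.14]
[ 3.83  1.45 -0.14]
[ 3.69  1.78 -0.14]
[ 3.53  2.09 -0.14]
[ 3.34  2.38 -0.14]
[ 3.12  2.66 -0.14]
[0.67556576 0.41035066 0.        ]
[0.58997283 0.48559019 0.        ]
```

```bash
python3 -m crank '[[[4.5,-0.3,-0.3],[0,0,-0.084],9.4],[[4.5,-0.3,-0.3],[0,0,-0.084],9.4],[[4.5,-0.3,-0.3],[0,0,-0.084],9.4],[[4.5,-0.3,-0.3],[0,0,-0.084],9.4],[[4.5,-0.3,-0.3],[0,0,-0.084],9.4]]' >/dev/null
python3 -m crank '[[[4.5,-0.3,0],[0,0,-0.084],9.4],[[4.5,-0.3,0],[0,0,-0.084],9.4],[[4.5,-0.3,0],[0,0,-0.084],9.4],[[4.5,-0.3,0],[0,0,-0.084],9.4],[[4.5,-0.3,0],[0,0,-0.084],9.4]]'>/dev/null
python3 -m crank '[[[4.5,-0.3,0],[0,0,-0.084],9.4],[[4.5,-0.3,0],[0,0,-0.084],9.4],[[4.5,-0.3,0],[0,0,-0.084],9.4],[[4.5,-0.3,0],[0,0,-0.084],9.4],[[4.5,-0.3,0],[0,0,-0.084],9.4]]' >/dev/null
python3 - <<'E'
from h import *
plan(.46,.28,.22,128,5)
E
```

```text
pos [0.4839 0.2112 0.2354] yaw 115.06 F [ 0.5  0.9 -0.7] M [-0.   -0.12 -0.02] open 0.0939 t 2.1
rotvec total [-0.0106 -0.0235 -0.2258] /row [-0.0021 -0.0047 -0.0452]
[1.44 0.15 0.34]
[1.43 0.22 0.33]
[1.42 0.28 0.33]
[1.41 0.34 0.32]
[1.4  0.41 0.31]
```

```bash
python3 -m crank '[[[2.2,-0.4,0.2],[0,-0.005,-0.045],9.4],[[2.2,-0.4,0.2],[0,-0.005,-0.045],9.4],[[2.2,-0.4,0.2],[0,-0.005,-0.045],9.4],[[2.2,-0.4,0.2],[0,-0.005,-0.045],9.4],[[2.2,-0.4,0.2],[-0.01,-0.005,-0.045],9.4]]' >/dev/null
python3 - <<'E'
from h import *
plan(.508,.328,.22,128,2)
print(K('wrist')); np.save('cal1.npy',K('wrist')[3]); save('wrist','w1',s=1.5)
E
```

```text
pos [0.4049 0.3024 0.2237] yaw 128.93 F [-0.1  0.1 -0.4] M [ 0.   -0.16 -0.02] open 0.094 t 2.6
rotvec total [-0.0054 -0.0011  0.0162] /row [-0.0027 -0.0006  0.0081]
[-2.24  4.81  0.16]
[-2.2   4.83  0.17]
(np.float64(340.5238832917256), 255.57701479196854, 189.75689050236463, array([[ 0.77809905,  0.60722347,  0.160753  ,  0.35725332],
       [ 0.62811384, -0.74974756, -0.2082105 ,  0.36398153],
       [-0.00590613,  0.26297957, -0.96478332,  0.40403107],
       [ 0.        ,  0.        ,  0.        ,  1.        ]]))
```

View pics/w1.png

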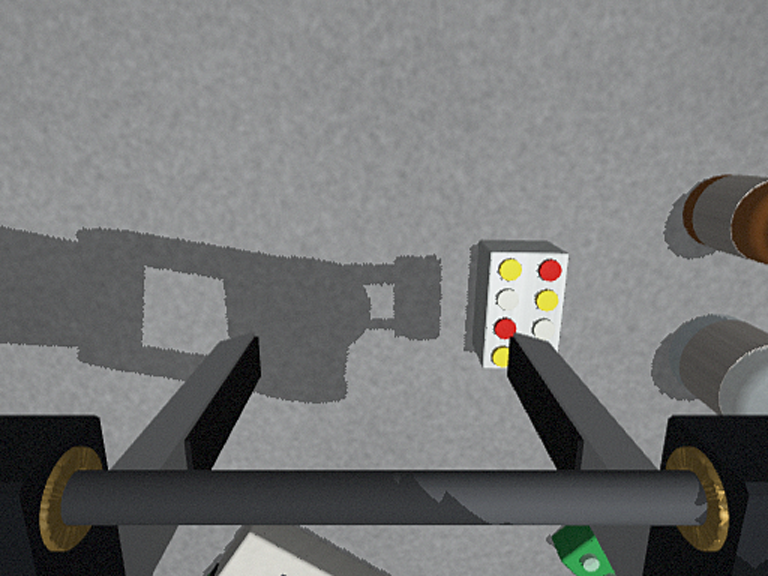

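The wrist picture shows the block's top face with its upper-left corner at (490,251), upper-right at (568,254) and lower-left at (484,367). The glass bottle and amber jar stand well to its right.

Run:
```python
from h import *
np.set_printoptions(precision=4,suppress=True)
f,cx,cy,_=K('wrist'); cal=(f,cx,cy,np.load('cal1.npy'))
a,b,c=[ray('w',u/1.5,v/1.5,.05,cal) for u,v in((490,251),(568,254),(484,367))]
yaw=lambda d:np.degrees(np.arctan2(d[1],d[0]))
print(a,b,c,np.linalg.norm(b-a),np.linalg.norm(c-a),yaw(a-c),yaw(b-a)+90,'centre',(b+c)/2)
C=(b+c)/2
plan(C[0],C[1],.20,yaw(a-c),4)
```

```text
[0.4592 0.354  0.05  ] [0.5034 0.387  0.05  ] [0.5152 0.2853 0.05  ] 0.05510458833896138 0.0886425414911209 129.14669271122352 126.73990584310397 centre [0.5093 0.3361 0.05  ]
pos [0.402  0.3044 0.2235] yaw 129.21 F [-1.8  0.4 -1.2] M [ 0.07 -0.05  0.01] open 0.0941 t 2.65
rotvec total [-0.0061 -0.0044  0.0011] /row [-0.0015 -0.0011  0.0003]
[-1.08  2.58  0.57]
[-1.08  2.58  0.57]
[-1.08  2.58  0.58]
[-1.08  2.58  0.58]
```

```bash
python3 -m crank '[[[-1.1,2.6,0.5],[0,0,0],9.4],[[-1.1,2.6,0.5],[0,0,0],9.4],[[-1.1,2.6,0.5],[0,0,0],9.4],[[-1,2.6,0.5],[-0.006,-0.004,0],9.4],[[0,0,0],[0,0,0.01],9.4]]' >/dev/null
python3 - <<'E'
from h import *
plan(.509,.335,.023,128.5,5)
E
```

```text
pos [0.5101 0.3387 0.2   ] yaw 128.85 F [-0.2  1.  -0.4] M [-0.03 -0.06  0.  ] open 0.0936 t 3.15
rotvec total [-0.0034 -0.0007  0.006 ] /row [-0.0007 -0.0001  0.0012]
[-0.05 -0.05  3.54]
[-0.05 -0.05  3.54]
[-0.05 -0.06  3.54]
[-0.05 -0.06  3.54]
[-0.05 -0.06  3.54]
```

```bash
python3 -m crank '[[[-0.1,-0.1,4],[0,0,0],9.4],[[-0.1,-0.1,4],[0,0,0],9.4],[[-0.05,-0.05,4],[0,0,0],9.4],[[0,0,3],[0,0,0.005],9.4],[[0,0,2],[0,0,0],9.4]]'
python3 - <<'E'
from h import *
plan(.509,.335,.022,128.5,1)
E
```

```text
time_s: 3.65
position: [0.5096, 0.3346, 0.0297]
tool_rot: [0.436, 0.9, 0.001, 0.001]
wrist_force: [-0.0, 0.4, 0.7]
opening: 0.0938
pos [0.5096 0.3346 0.0297] yaw 128.35 F [-0.   0.4  0.7] M [ 0.01 -0.16  0.  ] open 0.0938 t 3.65
rotvec total [ 0.0029 -0.0001 -0.0026] /row [ 0.0029 -0.0001 -0.0026]
[ 0.06 -0.03  0.77]
```

```bash
python3 -m crank '[[[0,0,0.8],[0,0,0],9.4],[[0,0,0],[0,0,0],5],[[0,0,0],[0,0,0],5],[[0,0,0],[0,0,0],5],[[0,0,0],[0,0,0],5]]' 
python3 -m crank '[[[0,0,0],[0,0,0],5],[[0,0,0],[0,0,0],5],[[0,0,0],[0,0,0],5],[[0,0,-0.5],[0,0,0],5],[[0,0,-1.5],[0,0,0],5]]' 
python3 -m crank '[[[0,0,-3],[0,0,0],5],[[0,0,-3],[0,0,0],5],[[0,0,-3],[0,0,0],5],[[0,0,-3],[0,0,0],5],[[0,0,0],[0,0,0],5]]'
python3 - <<'E'
from h import *
plan(.46,.05,.16,95.6,10)
save('wrist','w2',s=1); np.save('cal2.npy',K('wrist')[3])
E
```

```text
time_s: 4.15
position: [0.5072, 0.3335, 0.0219]
tool_rot: [0.436, 0.9, 0.0, -0.0]
wrist_force: [0.1, -0.1, -0.4]
opening: 0.0652
time_s: 4.65
position: [0.505, 0.3324, 0.0397]
tool_rot: [0.436, 0.9, -0.003, -0.003]
wrist_force: [-1.0, -0.9, -4.7]
opening: 0.0556
time_s: 5.15
position: [0.5044, 0.3319, 0.1662]
tool_rot: [0.436, 0.9, -0.004, -0.004]
wrist_force: [1.7, 0.7, -3.6]
opening: 0.0557
pos [0.5044 0.3319 0.1662] yaw 128.3 F [ 1.7  0.7 -3.6] M [ 0.08 -0.21  0.01] open 0.0557 t 5.15
rotvec total [-1.090e-02  3.000e-04  5.708e-01] /row [-0.0011  0.      0.0571]
[-1.94 -2.1   0.08]
[-2.05 -1.98  0.08]
[-2.16 -1.86  0.07]
[-2.27 -1.73  0.07]
[-2.36 -1.6   0.07]
[-2.45 -1.47  0.07]
[-2.53 -1.32  0.07]
[-2.6  -1.18  0.07]
[-2.66 -1.03  0.06]
[-2.72 -0.87  0.06]
```

Run:
```python
from h import *
plan(.562,-.09,.20,95.6,10)
```

```text
pos [0.5033 0.3313 0.1632] yaw 128.3 F [ 0.5  0.5 -4.7] M [-0.04 -0.18  0.04] open 0.0558 t 5.2
rotvec total [-0.0156  0.0009  0.5707] /row [-0.0016  0.0001  0.0571]
[-3.67 -2.16 -0.35]
[-3.79 -1.94 -0.35]
[-3.89 -1.72 -0.35]
[-3.98 -1.5  -0.36]
[-4.06 -1.27 -0.36]
[-4.13 -1.03 -0.36]
[-4.18 -0.8  -0.36]
[-4.22 -0.55 -0.37]
[-4.24 -0.31 -0.37]
[-4.25 -0.07 -0.37]
```

```bash
python3 -m crank '[[[-3.7,-2.2,-0.5],[-0.002,0,0.057],5],[[-3.8,-1.9,-0.5],[-0.002,0,0.057],5],[[-3.9,-1.7,-0.5],[-0.002,0,0.057],5],[[-4,-1.5,-0.5],[-0.002,0,0.057],5],[[-4.1,-1.3,-0.4],[-0.002,0,0.057],5]]' >/dev/null
python3 -m crank '[[[-4.1,-1,-0.4],[-0.002,0,0.057],5],[[-4.2,-0.8,-0.3],[-0.002,0,0.057],5],[[-4.2,-0.6,-0.3],[-0.002,0,0.057],5],[[-4.2,-0.3,-0.3],[0,0,0.057],5],[[-2,0,0],[0,0,0.057],5]]' >/dev/null
python3 -m crank '[[[0,0,0],[0,0,0],5],[[0,0,0],[0,0,0],5],[[0,0,0],[0,0,0],5],[[0,0,0],[0,0,0],5],[[0,0,0],[0,0,0],5]]' >/dev/null
python3 - <<'E'
from h import *
plan(.562,-.09,.20,95.6,2)
np.save('cal3.npy',K('wrist')[3]); save('wrist','w3',s=1.5)
E
```

```text
pos [ 0.5418 -0.0791  0.166 ] yaw 94.81 F [-0.3  0.4 -5.3] M [ 0.01 -0.16  0.04] open 0.056 t 6.7
rotvec total [-0.0552 -0.0079 -0.0136] /row [-0.0276 -0.0039 -0.0068]
[-0.61  0.87 -1.75]
[-0.63  0.91 -1.73]
```

View pics/w3.png

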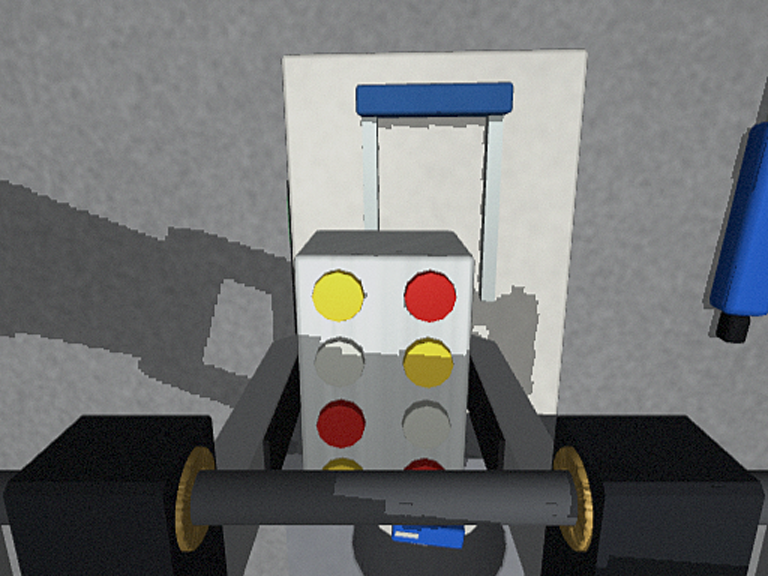

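The wrist picture shows the block well held. The shaker's +y end corners are at (284,57) and (586,50), the stop spans (357–513, 84–115), and the rails' inner edges are at x≈379 and x≈484. The tool is tilted about 0.055 rad.

Run:
```python
from h import *
np.set_printoptions(precision=4,suppress=True)
f,cx,cy,_=K('wrist'); cal=(f,cx,cy,np.load('cal3.npy')); P=lambda u,v,z: ray('w',u/1.5,v/1.5,z,cal)
A,B=P(284,57,.04),P(586,50,.04); x=(B-A)/np.linalg.norm(B-A); a=np.arctan2(x[1],x[0]); y=np.array([-x[1],x[0],0])
print(A,B,np.linalg.norm(B-A),np.degrees(a)); O=(A+B)/2-.17*y; print('shaker',O,'bay',O+.09*y)
L=lambda p:np.array([(p-O)@x,(p-O)@y])*1000
for u,v,z in((357,84,.07),(512,83,.07),(357,116,.07),(513,113,.07),(357,116,.04),(513,113,.04),(379,118,.052),(379,228,.052),(483,118,.052),(483,298,.052),(291,250,.04),(558,410,.04)): print(u,v,z,L(P(u,v,z)))
# held block in tool frame: top z = tcp+29mm approx
o=bot.get_obs();p=np.array(o['position']);r=R.from_quat(o['tool_rot'])
T=cal[3]
for u,v,h in((296,257,-.029),(473,256,-.029),(315,232,.021),(462,231,.021)):
    d=r.inv().apply(T[:3,:3]@[(u/1.5-cx)/f,(v/1.5-cy)/f,1]); q=r.inv().apply(T[:3,3]-p); print('tool',q+d*(h-q[2])/d[2])
print('knob top',ray('top',507/1.5,287/1.5,.084),'pred',O-.11*y)
```

```text
[0.4681 0.0418 0.04  ] [0.6335 0.0578 0.04  ] 0.1661629471363879 5.512901106522133
shaker [ 0.5671 -0.1194  0.04  ] bay [ 0.5585 -0.0299  0.04  ]
357 84 0.07 [-39.1461 151.5371]
512 83 0.07 [ 38.8792 150.5564]
357 116 0.07 [-39.5411 136.0322]
513 113 0.07 [ 40.1227 136.2526]
357 116 0.04 [-42.6942 137.8401]
513 113 0.04 [ 45.61   138.0844]
379 118 0.052 [-29.302  135.8826]
379 228 0.052 [-30.1742  75.045 ]
483 118 0.052 [ 27.4165 135.0181]
483 298 0.052 [31.2528 32.9468]
291 250 0.04 [-85.6287  59.7828]
558 410 0.04 [ 84.2184 -46.4011]
tool [ 0.0454 -0.0267 -0.029 ]
tool [ 0.0457  0.0269 -0.029 ]
tool [ 0.0447 -0.0275  0.021 ]
tool [0.045  0.0309 0.021 ]
knob top [ 0.5747 -0.224   0.084 ] pred [ 0.5777 -0.2289  0.04  ]
```

```bash
python3 -m crank '[[[0,0.5,0],[-0.02,-0.004,-0.005],5],[[1,0.5,0],[-0.02,-0.004,-0.005],5],[[2,0.4,0.5],[-0.015,0,0],5],[[1.5,0.3,1],[0,0,0],5],[[0,0,1],[0,0,0],5]]' >/dev/null
python3 - <<'E'
from h import *
plan(.5588,-.0325,.12,95.5,2)
E
```

```text
pos [ 0.5573 -0.0278  0.1426] yaw 95.63 F [ 0.2 -0.4 -5.5] M [-0.1  -0.04 -0.05] open 0.0556 t 7.25
rotvec total [0.0116 0.0011 0.0022] /row [0.0058 0.0005 0.0011]
[-0.24  0.04  1.13]
[-0.24  0.04  1.13]
```

```bash
python3 -m crank '[[[-0.4,0.1,1.2],[0.01,0,0],5],[[-0.1,0.05,1],[0,0,0],5],[[0,0,0],[0,0,0],5],[[0,0,0],[0,0,0],5],[[0,0,0],[0,0,0],5]]' >/dev/null
python3 - <<'E'
from h import *
plan(.5588,-.0325,.07,95.5,2)
np.save('cal4.npy',K('wrist')[3]); save('wrist','w4',s=1.5);
E
```

```text
pos [ 0.5579 -0.0338  0.1149] yaw 95.62 F [ 0.   0.  -5.4] M [-0.06 -0.07  0.04] open 0.0559 t 7.75
rotvec total [-0.0059  0.0014  0.0021] /row [-0.003   0.0007  0.0011]
[0.07 0.06 2.24]
[0.06 0.06 2.24]
```

View pics/w4.png

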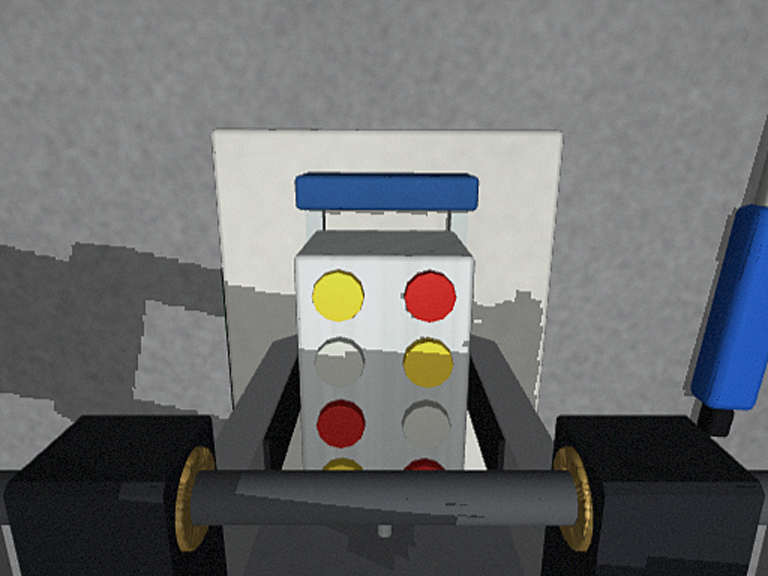

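The stop's top front edge runs from (297,210) to (478,210), and the rails' inner edges are at x≈324 and x≈450 on row 220. The base's end corners are at (213,130) and (562,130).

Run:
```python
from h import *
np.set_printoptions(precision=4,suppress=True)
f,cx,cy,_=K('wrist'); cal=(f,cx,cy,np.load('cal4.npy')); P=lambda u,v,z: ray('w',u/1.5,v/1.5,z,cal)
o=bot.get_obs();p=np.array(o['position']);r=R.from_quat(o['tool_rot'])
for u,v,z in((213,130,.04),(562,130,.04),(297,210,.07),(478,210,.07),(324,220,.052),(450,220,.052)):
    q=P(u,v,z); print(u,v,z,q,r.inv().apply(q-p)*1000)
plan(.5588,-.0325,.07,95.5,2)
```

```text
213 130 0.04 [0.4677 0.0426 0.04  ] [ 85.0954 -82.096   75.421 ]
562 130 0.04 [0.6337 0.0588 0.04  ] [85.0145 84.7027 74.5251]
297 210 0.07 [0.5147 0.0126 0.07  ] [ 50.5962 -38.4197  45.2423]
478 210 0.07 [0.5938 0.0204 0.07  ] [50.6422 41.0783 44.8152]
324 220 0.052 [0.5248 0.0065 0.052 ] [ 43.6276 -28.804   63.2024]
450 220 0.052 [0.5846 0.0125 0.052 ] [43.6707 31.277  62.8795]
pos [ 0.5581 -0.0339  0.1151] yaw 95.62 F [ 0.6 -0.2 -5.3] M [-0.04 -0.13 -0.03] open 0.0556 t 7.8
rotvec total [-0.0054  0.0016  0.0021] /row [-0.0027  0.0008  0.0011]
[0.07 0.05 2.26]
[0.07 0.05 2.26]
```

```bash
python3 -m crank '[[[0.2,0.13,1],[-0.004,0,0.002],5],[[0,0,1.5],[0,0,0],5],[[0,0,1],[0,0,0],5],[[0,0,0.6],[0,0,0],5],[[0,0,0],[0,0,0],5]]'
python3 - <<'E'
from h import *
plan(.559,-.032,.061,95.5,2)
E
```

```text
time_s: 8.3
position: [0.5614, -0.0325, 0.0747]
tool_rot: [0.673, 0.74, 0.001, 0.003]
wrist_force: [-0.3, -0.5, -0.6]
opening: 0.0558
pos [ 0.5614 -0.0325  0.0747] yaw 95.43 F [-0.3 -0.5 -0.6] M [ 0.01 -0.   -0.06] open 0.0558 t 8.3
rotvec total [ 0.0055  0.0033 -0.0013] /row [ 0.0028  0.0016 -0.0006]
[ 0.04 -0.12  0.69]
[ 0.04 -0.12  0.69]
```

```bash
python3 -m crank '[[[0,0,-0.4],[0,0,0],5],[[0,-0.2,0],[0.005,0.003,0],5],[[0,0,0],[0,0,0],5],[[0,0,0],[0,0,0],5],[[0,0,0],[0,0,0],5]]'
python3 - <<'E'
from h import *
plan(.5593,-.032,.061,95.5,2)
E
```

```text
time_s: 8.8
position: [0.5598, -0.0326, 0.0796]
tool_rot: [0.673, 0.74, 0.001, 0.001]
wrist_force: [-0.6, -0.0, -4.5]
opening: 0.0561
pos [ 0.5598 -0.0326  0.0796] yaw 95.43 F [-0.6 -0.  -4.5] M [-0.01 -0.1   0.06] open 0.0561 t 8.8
rotvec total [ 0.0017  0.0002 -0.0012] /row [ 0.0008  0.0001 -0.0006]
[ 0.03 -0.02  0.93]
[ 0.03 -0.02  0.93]
```

```bash
python3 -m crank '[[[0,-0.06,0.5],[0,0,0],5],[[0,0,0.4],[0,0,0],5],[[0,0,0.3],[0,0,0],5],[[0,0,0.2],[0,0,0],5],[[0,0,0],[0,0,0],5]]'
python3 - <<'E'
from h import *
plan(.5593,-.032,.061,95.5,1)
E
```

```text
time_s: 9.3
position: [0.5586, -0.0325, 0.0635]
tool_rot: [0.673, 0.74, 0.0, 0.0]
wrist_force: [0.2, 0.4, -5.7]
opening: 0.0555
pos [ 0.5586 -0.0325  0.0635] yaw 95.43 F [ 0.2  0.4 -5.7] M [-0.03 -0.11  0.  ] open 0.0555 t 9.3
rotvec total [ 0.0003 -0.0002 -0.0012] /row [ 0.0003 -0.0002 -0.0012]
[0.05 0.07 0.25]
```

```bash
python3 -m crank '[[[0,0.04,0.2],[0,0,0],5],[[0.2,0,0.05],[0,0,0],5],[[0.2,0,0],[0,0,0],5],[[0,0,0],[0,0,0],5],[[0,0,0],[0,0,0],5]]'
python3 -m crank '[[[0.1,0,0],[0,0,0],5],[[0,0,0],[0,0,0],5],[[0.1,0,0],[0,0,0],5],[[0,0,0],[0,0,0],5],[[0,0,0],[0,0,0],5]]'
```

```text
time_s: 9.8
position: [0.5594, -0.0291, 0.0635]
tool_rot: [0.673, 0.74, 0.0, 0.002]
wrist_force: [-0.4, -1.7, -4.8]
opening: 0.0555
time_s: 10.3
position: [0.5593, -0.0291, 0.0637]
tool_rot: [0.673, 0.74, -0.001, 0.003]
wrist_force: [-0.6, -2.3, -4.0]
opening: 0.0558
```

```bash
python3 -m crank '[[[0,0,0.3],[0,0,0],5],[[0,0,0.3],[0,0,0],5],[[0,0,0.3],[0,0,0],5],[[0,0,0.3],[0,0,0],5],[[0,0,0.3],[0,0,0],5]]'
python3 -m crank '[[[0.4,0,0],[0,0,0],5],[[0.4,0,0],[0,0,0],5],[[0.4,0,0],[0,0,0],5],[[0.4,0,0],[0,0,0],5],[[0.4,0,0],[0,0,0],5]]'
```

```text
time_s: 10.8
position: [0.5596, -0.0292, 0.0632]
tool_rot: [0.673, 0.74, -0.0, 0.004]
wrist_force: [-5.0, -1.9, 8.1]
opening: 0.0554
time_s: 11.3
position: [0.5595, -0.0289, 0.0654]
tool_rot: [0.674, 0.738, -0.013, 0.02]
wrist_force: [-0.4, -10.4, -2.5]
opening: 0.0558
```

Run:
```python
from h import *
plan(.5595,-.029,.062,95.5,1)
```

```text
pos [ 0.5595 -0.0289  0.0654] yaw 95.14 F [ -0.4 -10.4  -2.5] M [-2.03  0.06  0.17] open 0.0558 t 11.3
rotvec total [ 0.0066  0.0472 -0.0061] /row [ 0.0066  0.0472 -0.0061]
[ 0.   -0.01  0.34]
```

```bash
python3 -m crank '[[[0,0,0.15],[0.005,0.03,-0.005],5],[[0.05,0,0.15],[0,0.02,0],5],[[0.05,0,0.15],[0,0,0],5],[[0.1,0,0.15],[0,0,0],5],[[0.1,0,0.1],[0,0,0],5]]'
python3 - <<'E'
from h import *
plan(.5595,-.029,.062,95.5,1)
E
```

```text
time_s: 11.8
position: [0.5602, -0.0287, 0.0632]
tool_rot: [0.673, 0.739, 0.001, 0.002]
wrist_force: [-1.5, -5.3, 2.2]
opening: 0.0556
pos [ 0.5602 -0.0287  0.0632] yaw 95.37 F [-1.5 -5.3  2.2] M [-0.86  0.55  0.14] open 0.0556 t 11.8
rotvec total [ 0.0041  0.0004 -0.0023] /row [ 0.0041  0.0004 -0.0023]
[-0.02 -0.07  0.12]
```

```bash
python3 -m crank '[[[0,0,0],[0,0,0],5],[[0,0,0],[0,0,0],6.4],[[0,0,0],[0,0,0],7.4],[[0,0,0],[0,0,0],7.4],[[0,0,0],[0,0,0],7.4]]'
python3 -m crank '[[[0,0,-1],[0,0,0],7.4],[[0,0,-3],[0,0,0],7.4],[[0,0,-4],[0,0,0],7.4],[[0,0,-3],[0,0,0],7.4],[[0,0,0],[0,0,0],7.4]]'
python3 - <<'E'
from h import *
plan(.57,-.15,.25,185.5,11)
E
```

```text
time_s: 12.3
position: [0.5622, -0.0248, 0.0636]
tool_rot: [0.673, 0.74, 0.006, 0.001]
wrist_force: [-0.5, -0.8, 0.4]
opening: 0.0738
time_s: 12.8
position: [0.5608, -0.0242, 0.1785]
tool_rot: [0.673, 0.74, 0.006, 0.0]
wrist_force: [0.8, -0.4, 0.5]
opening: 0.074
pos [ 0.5608 -0.0242  0.1785] yaw 95.47 F [ 0.8 -0.4  0.5] M [-0.03 -0.12 -0.04] open 0.074 t 12.8
rotvec total [ 1.3400e-02  1.0000e-03 -1.5713e+00] /row [ 1.200e-03  1.000e-04 -1.428e-01]
[-1.14 -0.02 -0.66]
[-1.13 -0.18 -0.66]
[-1.09 -0.34 -0.66]
[-1.03 -0.49 -0.66]
[-0.95 -0.64 -0.66]
[-0.85 -0.77 -0.66]
[-0.73 -0.88 -0.66]
[-0.6  -0.97 -0.66]
[-0.45 -1.05 -0.65]
[-0.3  -1.11 -0.65]
[-0.14 -1.14 -0.65]
```

```bash
python3 -m crank '[[[-1.2,0,-0.7],[0.002,0,-0.145],3],[[-1.2,-0.2,-0.7],[0.002,0,-0.145],3],[[-1.1,-0.4,-0.7],[0.002,0,-0.145],3],[[-1,-0.5,-0.7],[0.002,0,-0.145],3],[[-1,-0.6,-0.7],[0,0,-0.145],3]]' >/dev/null
python3 -m crank '[[[-0.9,-0.8,-0.7],[0,0,-0.145],3],[[-0.7,-0.9,-0.7],[0,0,-0.145],3],[[-0.6,-1,-0.7],[0,0,-0.145],3],[[-0.5,-1,-0.7],[0,0,-0.145],3],[[-0.3,-1,-0.7],[0,0,-0.145],3]]' >/dev/null
python3 -m crank '[[[0,-1,0],[0,0,-0.14],3],[[0,0,0],[0,0,0],3],[[0,0,0],[0,0,0],3],[[0,0,0],[0,0,0],3],[[0,0,0],[0,0,0],3]]' >/dev/null
python3 - <<'E'
from h import *
plan(.577,-.228,.2,185.5,2)
np.save('cal5.npy',K('wrist')[3]); save('wrist','w5',s=1.5);
E
```

```text
pos [ 0.5716 -0.1499  0.2404] yaw -170.56 F [0.7 0.9 1.1] M [ 0.03 -0.16  0.04] open 0.0296 t 14.3
rotvec total [ 0.0153 -0.0083  0.0686] /row [ 0.0077 -0.0042  0.0343]
[ 0.36 -3.93  1.96]
[ 0.23 -3.92  1.99]
```

View pics/w5.png

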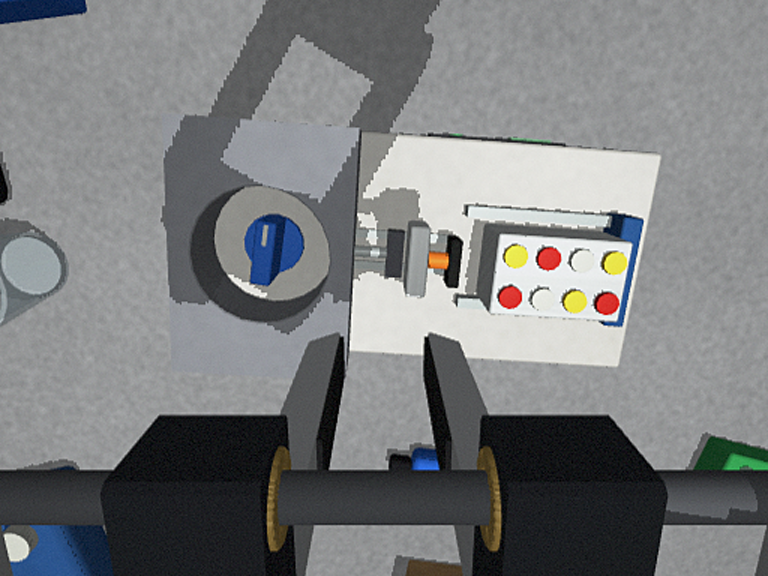

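The wrist picture shows the block in the bay against the stop, with top corners at (497,236), (637,240), (487,314) and (622,321). The pad is at (455,262), its orange plunger free. The knob bar runs from (273,214) to (262,284), with its white mark at the upper end.

```bash
python3 - <<'E'
from h import *
np.set_printoptions(precision=4,suppress=True)
f,cx,cy,_=K('wrist'); cal=(f,cx,cy,np.load('cal5.npy')); P=lambda u,v,z: ray('w',u/1.5,v/1.5,z,cal)
A,B=P(659,155,.04),P(619,366,.04)
x=(B-A)/np.linalg.norm(B-A); y=np.array([-x[1],x[0],0]); O=(A+B)/2-.17*y
print(A,B,np.linalg.norm(B-A),'yaw',np.degrees(np.arctan2(x[1],x[0])),'O',O,'bay',O+.09*y,'knob',O-.11*y)
L=lambda p:np.array([(p-O)@x,(p-O)@y])*1000
for n,u,v,z in(('blk',497,236,.09),('blk',637,240,.09),('blk',487,314,.09),('blk',622,321,.09),('stop',643,218,.07),('stop',622,325,.07),('pad',461,238,.076),('pad',457,287,.076),('bar-',273,214,.084),('bar+',262,284,.084),('rim',330,250,.092),('guardedge',360,130,.092),('guardedge',347,375,.092)): print(n,u,v,L(P(u,v,z)))
E
python3 - <<'E'
import cv2
im=cv2.imread('pics/raw_w5.png')
a=cv2.resize(im[110:230,270:450],None,fx=4.4,fy=4.4,interpolation=cv2.INTER_CUBIC)[:300*2]
b=cv2.resize(im[110:225,100:270],None,fx=4,fy=4,interpolation=cv2.INTER_CUBIC)
cv2.imwrite('pics/c5.png',a[:528,:792])
E
```

```text
[0.4675 0.0414 0.04  ] [0.6332 0.0592 0.04  ] 0.1666058813547844 yaw 6.119747193380344 O [ 0.5685 -0.1187  0.04  ] bay [ 0.5589 -0.0293  0.04  ] knob [ 0.5802 -0.2281  0.04  ]
blk 497 236 [-25.0777  45.7557]
blk 637 240 [-27.4991 138.8727]
blk 487 314 [28.8748 45.0731]
blk 622 321 [ 29.0702 138.9518]
stop 643 218 [-40.1151 150.842 ]
stop 622 325 [ 38.4631 150.1533]
pad 461 238 [-20.2114  24.7254]
pad 457 287 [14.5621 25.2663]
bar- 273 214 [ -30.6028 -101.8547]
bar+ 262 284 [  17.4008 -109.1974]
rim 330 250 [-10.1954 -63.1778]
guardedge 360 130 [-86.4256 -47.0325]
guardedge 347 375 [ 77.958  -48.6097]
```

View pics/c5.png

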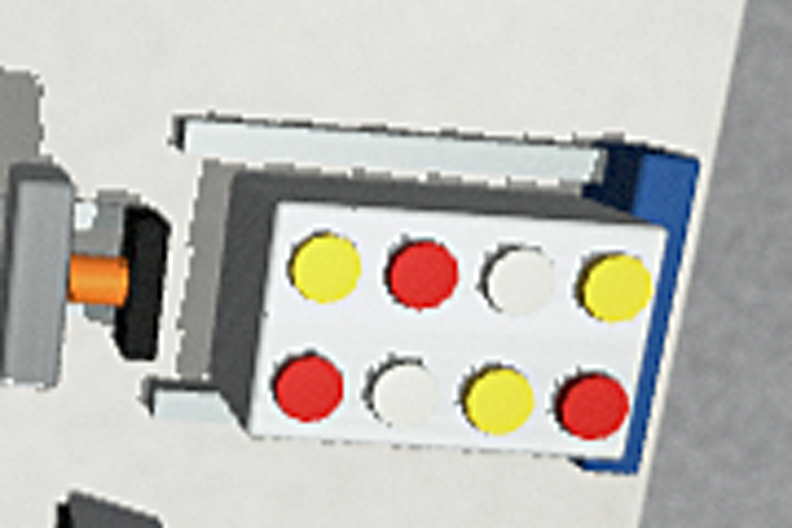

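The block's ends come out at about y = 46 and 135 mm in the shaker frame once its corners are re-read in the crop, so it's home. The pad gap is about 20 mm, so I expect 1.25 rad to first touch and about 1.66 rad in total. Next I move above the knob for one close look.

```bash
python3 -m crank '[[[0.5,-2.2,0.8],[0.006,-0.003,0.03],3],[[0.4,-2.2,0.8],[0.006,-0.003,0.03],3],[[0.2,-2.2,0.8],[0.004,-0.002,0.03],3],[[0.1,-1.5,0.8],[0,0,0.03],3],[[0,0,0.5],[0,0,0.03],3]]' >/dev/null
python3 -m crank '[[[0,0,0],[0,0,0],3],[[0,0,0],[0,0,0],3],[[0,0,0],[0,0,0],3],[[0,0,0],[0,0,0],3],[[0,0,0],[0,0,0],3]]' >/dev/null
python3 - <<'E'
from h import *
plan(.578,-.228,.17,178,2)
np.save('cal6.npy',K('wrist')[3]); save('wrist','w6',crop=(130,80,400,280),s=2.9)
E
```

```text
pos [ 0.5696 -0.2349  0.2006] yaw -179.68 F [-0.5 -0.3  0.6] M [ 0.07 -0.14  0.02] open 0.0302 t 15.35
rotvec total [-0.      0.0009  0.0405] /row [-0.      0.0004  0.0203]
[-0.42  0.34  1.53]
[-0.41  0.35  1.53]
```

View pics/w6.png

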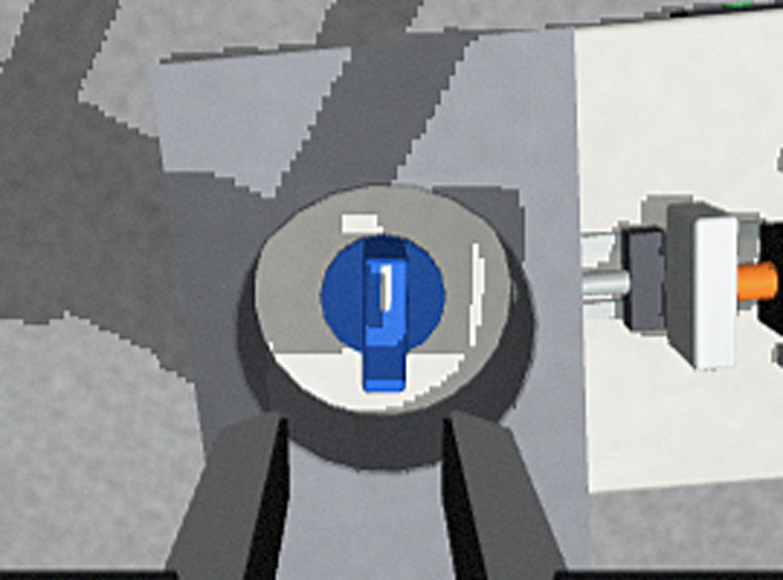

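The bar's top face runs from (385,258) to (385,389) in the crop, and the disc's left and right edges are at 320 and 445. The bar is about parallel to the tool's x.

Run:
```python
from h import *
np.set_printoptions(precision=4,suppress=True)
f,cx,cy,_=K('wrist'); cal=(f,cx,cy,np.load('cal6.npy')); P=lambda u,v,z: ray('w',130+u/2.9,80+v/2.9,z,cal)
a,b=P(385,258,.084),P(385,389,.084); print(a,b,np.linalg.norm(a-b),'c',(a+b)/2,'yaw',np.degrees(np.arctan2(*(a-b)[1::-1])))
print('barw',P(365,323,.084),P(405,323,.084)); print('disc',P(320,297,.046),P(445,297,.046))
c=(a+b)/2; plan(c[0],c[1],.12,180,2)
```

```text
[ 0.5546 -0.2273  0.084 ] [ 0.5971 -0.2269  0.084 ] 0.042491800134414455 c [ 0.5759 -0.2271  0.084 ] yaw -179.37424251349935
barw [ 0.5753 -0.2333  0.084 ] [ 0.5753 -0.2208  0.084 ]
disc [ 0.5766 -0.249   0.046 ] [ 0.5764 -0.2053  0.046 ]
pos [ 0.5697 -0.2348  0.2007] yaw -179.67 F [0.5 0.8 0.4] M [ 0.02 -0.17  0.03] open 0.03 t 15.4
rotvec total [-0.0001  0.0011  0.0058] /row [-0.0001  0.0005  0.0029]
[-0.31  0.39  4.04]
[-0.31  0.39  4.04]
```

```bash
python3 -m crank '[[[-0.3,0.4,2],[0,0,0.005],3],[[-0.3,0.3,3],[0,0,0],3],[[0,0.1,2.5],[0,0,0],3],[[0,0,0],[0,0,0],3],[[0,0,0],[0,0,0],3]]' >/dev/null
python3 - <<'E'
from h import *
plan(.5758,-.2271,.055,180.4,5)
E
```

```text
pos [ 0.5782 -0.2265  0.1279] yaw -179.87 F [ 0.6 -0.2  0.5] M [ 0.05 -0.2  -0.01] open 0.03 t 15.9
rotvec total [-0.0037  0.0081 -0.0047] /row [-0.0007  0.0016 -0.0009]
[ 0.06 -0.01  1.46]
[ 0.06 -0.01  1.46]
[ 0.05 -0.01  1.46]
[ 0.05 -0.01  1.46]
[ 0.05 -0.01  1.46]
```

```bash
python3 -m crank '[[[0.2,0,2],[-0.003,0.008,-0.005],3],[[0.1,0,2],[0,0,0],3],[[0,0,1.5],[0,0,0],3],[[0,0,1],[0,0,0],3],[[0,0,0],[0,0,0],3]]'
python3 - <<'E'
from h import *
plan(.5758,-.2271,.055,180.4,1)
E
```

```text
time_s: 16.4
position: [0.5778, -0.2284, 0.0635]
tool_rot: [-0.004, 1.0, -0.002, 0.003]
wrist_force: [-0.1, -0.5, -0.0]
opening: 0.0301
pos [ 0.5778 -0.2284  0.0635] yaw -179.54 F [-0.1 -0.5 -0. ] M [-0.   -0.18  0.05] open 0.0301 t 16.4
rotvec total [-0.0044  0.0067  0.0011] /row [-0.0044  0.0067  0.0011]
[0.2  0.13 0.85]
```

```bash
python3 -m crank '[[[0.25,-0.1,0.8],[-0.004,0.006,0],3],[[0,0,0],[0,0,0],3],[[0,0,0],[0,0,0],1],[[0,0,0],[0,0,0],1],[[0,0,0],[0,0,0],1]]'
python3 -m crank '[[[0,0,0],[0,0,0],1],[[0,0,0],[0,0,0],1],[[0,0,0],[0,0,0],1],[[0,0,0],[0,0,0],1],[[0,0,0],[0,0,0],1]]'
python3 - <<'E'
from h import *
plan(.5758,-.2271,.055,180.4,1)
E
```

```text
time_s: 16.9
position: [0.5763, -0.2288, 0.0566]
tool_rot: [-0.004, 1.0, 0.001, 0.001]
wrist_force: [0.2, 3.9, -1.8]
opening: 0.0139
time_s: 17.4
position: [0.5763, -0.2288, 0.0566]
tool_rot: [-0.003, 1.0, 0.0, 0.001]
wrist_force: [0.4, 0.4, -1.3]
opening: 0.014
pos [ 0.5763 -0.2288  0.0566] yaw -179.62 F [ 0.4  0.4 -1.3] M [ 0.25 -0.09 -0.26] open 0.014 t 17.4
rotvec total [ 0.0009  0.0028 -0.0004] /row [ 0.0009  0.0028 -0.0004]
[0.05 0.17 0.16]
```

```bash
cat > s.py <<'E'
from h import *
plan(.5758,-.228,.0565,180.4,1)
E
python3 -m crank '[[[0,0,0],[0,0,0.1],1],[[0,0,0],[0,0,0.1],1],[[0,0,0],[0,0,0.1],1],[[0,0,0],[0,0,0.1],1],[[0,0,0],[0,0,0.1],1]]'>/dev/null
python3 s.py
```

```text
pos [ 0.5763 -0.2285  0.0566] yaw 151.15 F [-1.1  1.5 -0.6] M [ 0.24 -0.18  0.31] open 0.0137 t 17.9
rotvec total [ 4.000e-04  2.100e-03 -5.106e-01] /row [ 4.000e-04  2.100e-03 -5.106e-01]
[0.07 0.02 0.01]
```

```bash
python3 -m crank '[[[0,0,0],[0,0,0.1],1],[[0,0,0],[0,0,0.1],1],[[0,0,0],[0,0,0.1],1],[[0,0,0],[0,0,0.1],1],[[0,0,0],[0,0,0.1],1]]'>/dev/null
python3 s.py
python3 -m crank '[[[0,0,0],[0,0,0.06],1],[[0,0,0],[0,0,0],1],[[0,0,0],[0,0,0.06],1],[[0,0,0],[0,0,0],1],[[0,0,0],[0,0,0],1]]'>/dev/null
python3 s.py
```

```text
pos [ 0.5766 -0.2283  0.0566] yaw 121.83 F [ 0.2  0.5 -2.2] M [ 0.24 -0.13  0.33] open 0.0136 t 18.4
rotvec total [-6.0000e-04  2.5000e-03 -1.0222e+00] /row [-6.0000e-04  2.5000e-03 -1.0222e+00]
[ 0.07 -0.05  0.01]
pos [ 0.5766 -0.2283  0.0566] yaw 115.23 F [ 0.5  2.  -1.4] M [ 0.23 -0.11  0.03] open 0.0137 t 18.9
rotvec total [-0.0015  0.0026 -1.1375] /row [-0.0015  0.0026 -1.1375]
[ 0.06 -0.06  0.01]
```

```bash
python3 -m crank '[[[0,0,0],[0,0,0.03],1],[[0,0,0],[0,0,0.03],1],[[0,0,0],[0,0,0.03],1],[[0,0,0],[0,0,0.03],1],[[0,0,0],[0,0,0.03],1]]'>/dev/null
python3 s.py
python3 -m crank '[[[0,0,0],[0,0,0.03],1],[[0,0,0],[0,0,0.03],1],[[0,0,0],[0,0,0.03],1],[[0,0,0],[0,0,0.03],1],[[0,0,0],[0,0,0.03],1]]'>/dev/null
python3 s.py
```

```text
pos [ 0.5767 -0.2283  0.0566] yaw 106.31 F [ 0.8  1.5 -1.8] M [ 0.19 -0.09  0.3 ] open 0.014 t 19.4
rotvec total [-0.0015  0.003  -1.2931] /row [-0.0015  0.003  -1.2931]
[ 0.05 -0.08  0.01]
pos [ 0.5767 -0.2282  0.0566] yaw 97.29 F [-0.   0.9 -1.4] M [ 0.25 -0.06  0.38] open 0.014 t 19.9
rotvec total [-0.0017  0.0034 -1.4505] /row [-0.0017  0.0034 -1.4505]
[ 0.03 -0.09  0.01]
```

```bash
python3 -m crank '[[[0,0,0],[0,0,0.03],1],[[0,0,0],[0,0,0.03],1],[[0,0,0],[0,0,0.03],1],[[0,0,0],[0,0,0.03],1],[[0,0,0],[0,0,0.03],1]]'>/dev/null
python3 s.py; python3 -c "
from h import *
save('wrist','w7',s=1.5)"
```

```text
pos [ 0.5768 -0.2282  0.0566] yaw 88.32 F [ 0.   0.7 -1.5] M [ 0.24 -0.08  0.43] open 0.014 t 20.4
rotvec total [-0.0021  0.004  -1.6071] /row [-0.0021  0.004  -1.6071]
[ 0.02 -0.1   0.01]
```

View pics/w7.png

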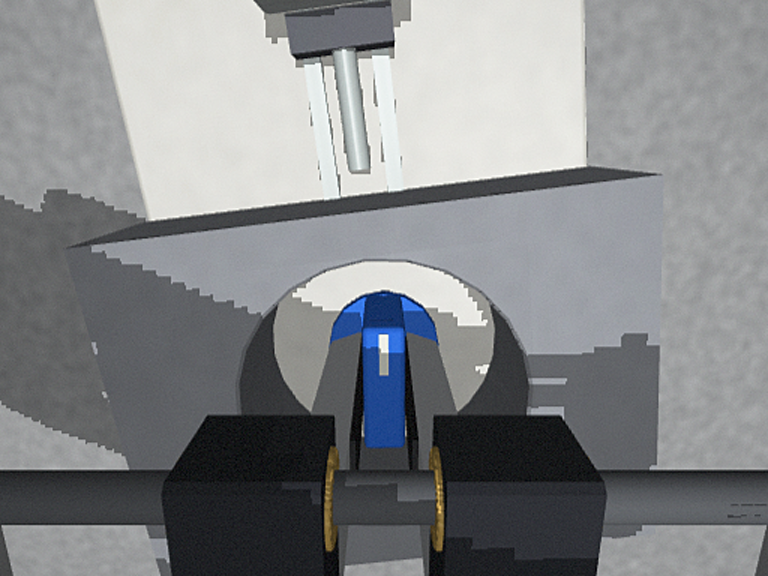

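The picture shows the fingers pinching the bar; the pad is out of view. The moment has risen from 0.31 to 0.43 N m, which is about 7 N. I'll turn a further 0.09 rad or so.

```bash
python3 -m crank '[[[0,0,0],[0,0,0.02],1],[[0,0,0],[0,0,0.02],1],[[0,0,0],[0,0,0.02],1],[[0,0,0],[0,0,0.02],1],[[0,0,0],[0,0,0.02],1]]'>/dev/null
python3 s.py
```

```text
pos [ 0.5769 -0.2282  0.0566] yaw 82.19 F [ 0.2  1.1 -1.1] M [ 0.2  -0.06  0.47] open 0.0138 t 20.95
rotvec total [-0.0021  0.0043 -1.7141] /row [-0.0021  0.0043 -1.7141]
[ 0.01 -0.11  0.01]
```

Moment 0.47 N m means about 10 N. I'll let go and rise straight up.

```bash
python3 -m crank '[[[0,0,0],[0,0,0],1],[[0,0,0],[0,0,0],1],[[0,0,0],[0,0,0],3],[[0,0,0],[0,0,0],3],[[0,0,0],[0,0,0],3]]'; python3 s.py
python3 -m crank '[[[0,0,-1.5],[0,0,0],3],[[0,0,-3],[0,0,0],3],[[0,0,-4],[0,0,0],3],[[0,0,-4],[0,0,0],3],[[0,0,-4],[0,0,0],3]]'
python3 -m crank '[[[-1.5,0,-1],[0,0,-0.145],3],[[-1.5,0,0],[0,0,-0.145],3],[[-1,0,0],[0,0,-0.145],3],[[0,2,0],[0,0,-0.145],3],[[0,2,0],[0,0,-0.145],3]]'>/dev/null
python3 -m crank '[[[0,2,0],[0,0,-0.145],3],[[0,0,0],[0,0,-0.145],3],[[0,0,0],[0,0,-0.145],3],[[0,0,0],[0,0,-0.145],3],[[0,0,0],[0,0,-0.145],3]]'>/dev/null
python3 s.py
```

```text
time_s: 21.45
position: [0.5775, -0.2298, 0.0578]
tool_rot: [0.755, 0.656, -0.001, 0.004]
wrist_force: [-0.1, 0.3, 0.1]
opening: 0.0294
pos [ 0.5775 -0.2298  0.0578] yaw 81.97 F [-0.1  0.3  0.1] M [-0.07 -0.02 -0.02] open 0.0294 t 21.45
rotvec total [-0.0023  0.0083 -1.718 ] /row [-0.0023  0.0083 -1.718 ]
[ 0.15 -0.19  0.13]
time_s: 21.95
position: [0.5735, -0.2279, 0.2243]
tool_rot: [0.756, 0.655, -0.004, -0.002]
wrist_force: [-0.4, 0.9, -1.2]
opening: 0.0299
pos [ 0.6326 -0.2456  0.2658] yaw 167.54 F [-0.5 -0.3 -0. ] M [ 0.03 -0.14 -0.04] open 0.03 t 22.95
rotvec total [-0.0193  0.0292 -0.2246] /row [-0.0193  0.0292 -0.2246]
[ 6.57  0.82 20.72]
```

```bash
python3 -m crank '[[[2,3.5,0.5],[-0.01,0.015,-0.06],3],[[2,3.5,0.5],[-0.01,0.01,-0.06],3],[[1.5,3.5,0.5],[0,0,-0.06],3],[[0,2,0],[0,0,-0.06],3],[[0,0,0],[0,0,0],3]]'>/dev/null
python3 -c "
from h import *
plan(.57,-.11,.25,180,1)
p=K('wrist'); q=proj('w',[.566,-.10,.065],p); print(q)
np.save('cal8.npy',p[3]); u,v=q.astype(int); u=min(max(u,130),382); v=min(max(v,95),289); print(u-130,v-95)
save('wrist','w8',crop=(u-130,v-95,u+130,v+95),s=3)"
```

```text
pos [ 0.5943 -0.1113  0.2552] yaw -178.31 F [ 0.3 -0.1  0.1] M [ 0.08 -0.12  0.01] open 0.0299 t 23.45
rotvec total [-0.0013  0.0128  0.0296] /row [-0.0013  0.0128  0.0296]
[2.43 0.21 0.49]
[265.79055741 141.21919556]
135 46
```

View pics/w8.png

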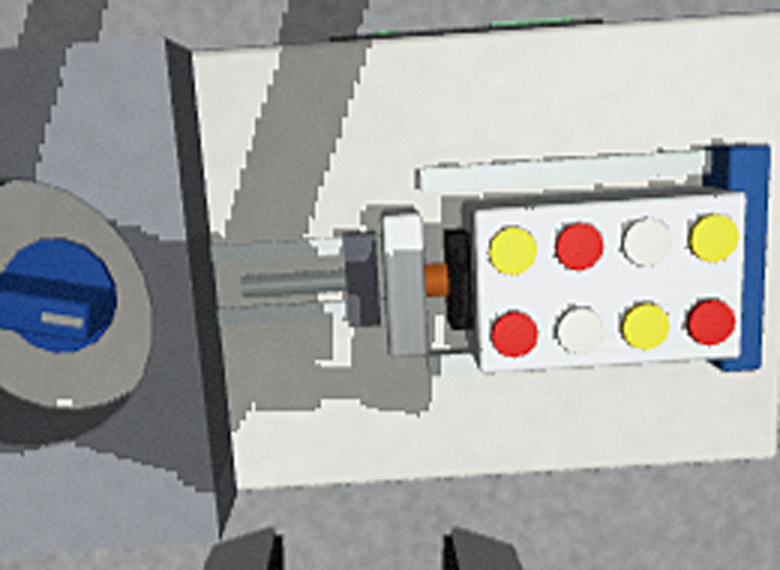

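The pad lies against the block. The visible plunger spans columns 425 to 447 or so, about 8 mm of its 15 mm free length, so it is pushed in nearly 7 mm, which agrees with the moment. The block sits square against the stop. I'm handing in.

```bash
python3 -c "
from h import *
o=bot.get_obs(); print(np.round(o['wrist_force'],1),o['time_s']); print(bot.finish_job())"
```

```text
[ 0.3 -0.6 -0.9] 23.5
the job is handed in; nothing more can be done
None
```

The block is in the bay against the end stop and released, and the knob is turned so the pad should be holding it with about 10 N. I handed the job in at 23.5 s; no verdict was given.

- **Loading:** The block touched the +x rail once on the way down, so I lifted it, shifted it 2 mm and lowered it again. Pushing it onto the stop gave about 10 N and briefly tilted the hand by 0.05 rad; I levelled it before letting go.
- **Clamping:** I turned the knob about 1.71 rad clockwise. The turning moment rose from about 0.31 to 0.47 N m, which means about 10 N, with first touch near 1.3 rad.
- **Last picture:** The block is square against the stop, and the pad is flat on it. About 8 mm of the plunger's 15 mm is showing, so it is pushed in nearly 7 mm, which agrees with the moment. The hand was clear of everything.
- **Disagreements:** My first corner readings of the placed block gave a length of 93.5 mm. Re-reading them in an enlarged crop gave about 88 to 90 mm, with its end at the stop. The moment readings are good to a few hundredths of a N m, or 1 to 2 N of clamp force.
- **Not measured:** I did not re-measure the bystanders, and nothing suggested that they had been touched.

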